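# Close and lock the extractor's filter cover

## Robot

A 6-joint arm with a two-finger parallel gripper is mounted at the origin on a cart in front of the work surface, level with it; the furniture and walls round the work are solid. World frame = base frame: x ahead of the robot, y to its left, z up, the work surface at z = 0. Lengths are in m, angles in rad, forces in N, time in s.
With the tool pointing down it reaches from about 0.275 to 0.875 m from the base axis. Payload 12.5 kg.
Tool frame: the origin (TCP) lies at the very end of the fingers, on their centre line; the grasp point (between the pads) lies 19 mm behind it; x points along the fingers, y is the direction in which the jaws open and shut, and the axes are right-handed (so a half turn about x gives the same grasp; the last joint's range is limited). The gripper opens to 85 mm and grips with 20 to 120 N. Pads are 22 mm wide; open, the fingers measure 114 mm over their backs; the gripper's body (76 mm by 85 mm) begins 54 mm behind the grasp point. The pads swing forward as they close: fully open they stand 13 mm farther back than shut.
Start: joints at [1.059, 0.351, 1.652, -0, 1.139, -0.085], TCP at [0.228, 0.501, 0.194] pointing down, gripper open.
Joint ranges: [-2.75, 2.75], [-0.79, 2.1], [0.01, 2.65], [-1.57, 4.71], [0.07, 3.14], [-2.87, 2.87]. Speed limits (rad/s): [2.22, 2.22, 2.79, 3.14, 3.14, 3.14].

## Interface

Orientations are given as a 3x3 rotation matrix whose columns are the frame's x, y, z axes.
In Python, from bench import manip gives the robot as it stands. Calls block until the motion is done:
- manip.move_ptp(position, orientation): joint-space move of the TCP to a pose.
- manip.move_l(position, attitude=None, max_speed=0.15): straight line of the TCP; attitude=None keeps the orientation; max_speed is the mean speed in m/s.
- manip.move_j(angles): joint-space move.
- manip.set_gripper(opening, effort=None): opening from 0.0 (shut) to 1.0 (fully open); effort is the grip in N (None keeps the last); returns when the fingers have stopped.
- manip.dwell(seconds).
- manip.inverse_kinematics(position, orientation): joint angles nearest the present ones, or None.
- manip.grab_frame(name): name is "side" or "top"; returns (picture, depth): 420x560x3 uint8, red, green, blue; 420x560 float32, m along the optical axis (not along the pixel's ray), 0 where there is no reading.
- manip.get_calibration(name): a dict with "camera_matrix" (3x3 intrinsics, pixels), "R" (3x3) and "t" (3): a world point X has camera coordinates R X + t. Camera axes: x right, y down, z forward; pixel columns grow to the right and rows downward; lengths in m; the calibration is good to about 2 mm. A picture is of the moment at which its call begins. get_calibration takes no time and is no camera call.
A pose or a line that the arm cannot do raises manip.Unreachable and nothing moves.
- manip.sign_off(): hands the job in, once; it reports no verdict.
Trained networks look in the newest picture that a camera, given by its name, has taken for a name from the list of things; names that differ only in an ending like _2 or _b are one class to them, and where a whole thing is asked for, a point or a joint stands for the part that bears it (a point fixed in the world has none). Each returns a list of dicts, best first, with "confidence" (0 to 1); they miss things now and then, are a little off and sometimes report something else, mostly with a low value. They report only what shows in the picture. A call takes as long as a camera call.
- manip.look_for(camera, name): "at" ([x, y, z] in m, in world coordinates, good to about 4 mm: the middle of the surface that is visible of it).
Readings, each from a call of its own:
- manip.current_time(): time.
- manip.current_qpos(): joint angles.
- manip.current_joint_vel(): joint speeds.
- manip.current_joint_torque(): joint torques, N m.
- manip.current_ee_pos(): TCP position.
- manip.current_tcp_rot(): TCP orientation.
- manip.current_force(): force on the tool from outside, world axes, zero at the start.
- manip.current_ft_torque(): the same for the moment, N m.
- manip.current_grip_width(): opening from 0.0 (shut) to 1.0 (fully open).
Only numpy, scipy, OpenCV 4.12 (cv2) and the standard library are available. Lean on these libraries where they do the work, as an engineer would, in place of code of your own. Each camera call takes 0.05 s, during which the arm holds its last target.

## Task

A new filter is in the small dust extractor on the bench. Push its open cover down, then set your shut fingertips in the slot of the round quarter-turn fastener and, pressing the cover home against its sprung pins, turn the fastener clockwise to its stop, so that the cover stays locked flush when you let go. This is fingertip work: lift nothing, and leave the torch, the tape measure and the screwdriver where they are.

Things in the scene. Friction and masses are not known exactly. Their poses are not given: they have to be found in the camera images.
- housing: Fixed grey sheet-metal box, 220 deep (its x) x 280 wide (its y) x 100 mm high, open top, filter inside, turned up to 0.3 rad. Origin: centre of its underside; its x points from the front wall (near the robot) to the hinged far wall. A black hose spigot, 66 mm in diameter, sticks 38 mm out of the left (+y) wall.
- cover (a joint): Cover angle in rad: 0 = shut, flush; grows as the front edge rises. A stiff hinge keeps it where it is left; about 1 N on the front half moves it down. Two sprung pins at the front corners stop it at about 0.05 (front edge 11 mm proud); from there 7, rising to 11 N on the fastener presses it to 0. Let go, it rises again to about 0.05 unless locked.
- cover_hinge (a point): Middle of the cover's hinge line, along the housing's far top edge, 100 mm above the bench, level with the cover's underside. Axes are the cover's own: y along the hinge; the cover reaches 225 mm from here along its -x and 145 mm to each side along y, and is 5 mm thick (z 0 to 5 mm).
- cover_front (a point): Middle of the cover's front edge (the edge that rises), on its upper face, 220 mm from the hinge line; axes as cover_hinge. To each side of the fastener's black collar (138 mm diameter, 18 mm high) the upper face is free for pushing.
- cam (a joint): Turn of the fastener in rad: 0 = released, slot along the hinge line; 1.571 = locked, at its stop, slot front to back. Turns clockwise seen from above, friction 0.06 N m, stays where left. From about 0.95 its tongue meets the lead-in slope of a keeper in the front wall: with the cover pressed to within 4 mm of flush it passes under and holds the cover down; with the cover up it jams there.
- slot (a point): Centre of the finger slot, on the turning axis, level with the top of the aluminium turn-plate (109 mm diameter, flush in its black collar); 140 mm from the hinge line, 23 mm above the cover's underside. Axes turn with the plate: y along the slot, z the turning axis, up. Slot 40 wide (x), 94 long (y), 15 mm deep, flat floor, corners cut by 6 mm. Push its wall 25 mm off the axis along the arc.
- torch: Loose black torch lying flat, 135 mm long, 32 mm thick, right of the housing. Origin: centre of its underside. Leave it alone.
- tape_measure: Loose yellow tape measure standing upright, 38 x 84 x 66 mm, right of the housing. Origin: centre of its underside. Leave it alone.
- stubby: Loose screwdriver with a green handle, 159 mm long, lying left of the housing. Origin: middle of its length, on the underside. Leave it alone.

How it is judged:
On the way, in this order (a step that is already met when the one before it is completed fails the run):
1. the cover is pushed down onto its pins with the fastener still released (value of joint cover below 0.07 rad and value of joint cam below 0.8 rad), for 0.1 s.
2. the cover is pressed home and the fastener turned to its stop (value of joint cover below 0.014 rad and value of joint cam above 1.43 rad), for 0.2 s.
At the end, for the whole second after the job is handed in: The cover stays flush by itself (within 0.014 rad, 3 mm at its front edge), the fastener is turned to its stop (more than 1.43 of 1.571 rad), and the torch, tape measure and screwdriver are within 20 mm of where they were (all of step 2 and velocity of joint cover below 0.05 rad/s and distance of each of torch, tape_measure, stubby from where it was at the start of the episode below 0.02 m); the robot touches nothing.
It fails at once if the cover is lifted open wider than it can start (value of joint cover above 0.56 rad).
It fails at once if the torch is moved or lifted (distance of torch from where it was at the start of the episode above 0.02 m).
It fails at once if the tape measure is moved or lifted (distance of tape_measure from where it was at the start of the episode above 0.02 m).
It fails at once if the screwdriver is moved or lifted (distance of stubby from where it was at the start of the episode above 0.02 m).
It also fails if it takes over 42 s, if anything falls off the work surface, if the arm or the gripper's body presses on something with over 40 N, if the wrist force passes 120 N, or if a joint passes its speed limit or range.

## Working session

There is one attempt and no reset: what is moved stays moved. The work goes in short steps, each a Python script; the robot and the scene stay as the last script left them, time stands still between calls to the robot, and variables do not carry over. Pictures are saved under pics/ and viewed, and the job is handed in when it is done.

```bash
mkdir -p pics; ls; python3 - <<'E'
from bench import manip
import cv2,numpy as np
for n in("side","top"):
    p,d=manip.grab_frame(n); cv2.imwrite(f"pics/{n}0.png",p[:,:,::-1]); np.savez(f"{n}0.npz",p=p,d=d)
    c=manip.get_calibration(n); print(n,c["camera_matrix"].tolist(),np.round(-c["R"].T@c["t"],3))
    for k in["housing","cover","cover_hinge","cover_front","slot","cam","torch","tape_measure","stubby"]:
        r=manip.look_for(n,k); print(k,[(np.round(q["at"],3).tolist(),round(q["confidence"],2)) for q in r[:2]])
print(manip.current_time(),manip.current_force())
E
```

```text
pics
side [[420.64210915515673, 0.0, 271.13412195376463], [0.0, 420.64210915515673, 205.5051261165965], [0.0, 0.0, 1.0]] [ 0.009 -0.616  0.749]
housing [([0.504, 0.093, 0.074], 0.84)]
cover [([0.519, 0.097, 0.177], 0.91), ([0.384, 0.331, 0.017], 0.23)]
cover_hinge [([0.514, 0.094, 0.179], 0.9)]
cover_front [([0.514, 0.097, 0.176], 0.65)]
slot [([0.545, 0.139, 0.17], 0.66)]
cam [([0.548, 0.142, 0.168], 0.53)]
torch [([0.537, -0.124, 0.024], 0.74)]
tape_measure [([0.65, -0.07, 0.044], 0.79)]
stubby [([0.383, 0.327, 0.014], 0.6)]
top [[467.22213482095015, 0.0, 278.51627005027353], [0.0, 467.22213482095015, 205.95496789141518], [0.0, 0.0, 1.0]] [0.433 0.106 1.126]
housing [([0.534, 0.137, 0.157], 0.73)]
cover [([0.543, 0.141, 0.16], 0.58)]
cover_hinge [([0.543, 0.145, 0.163], 0.79)]
cover_front [([0.544, 0.144, 0.163], 0.89)]
slot [([0.536, 0.139, 0.169], 0.68)]
cam [([0.534, 0.141, 0.169], 0.94)]
torch [([0.544, -0.117, 0.025], 0.83)]
tape_measure [([0.658, -0.052, 0.059], 0.68), ([0.545, 0.141, 0.164], 0.54)]
stubby [([0.388, 0.337, 0.019], 0.83)]
1.0 [-0.74160392  0.38074411  0.60692165]
```

View pics/top0.png

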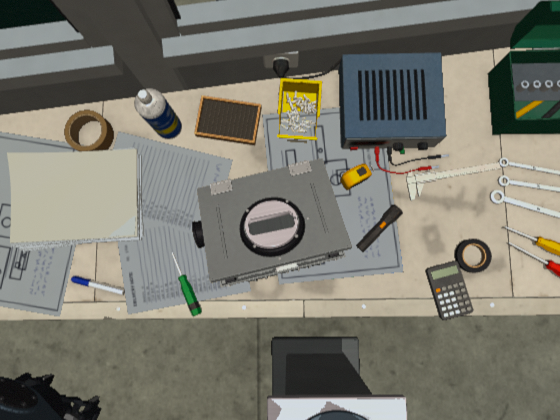

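View pics/side0.png

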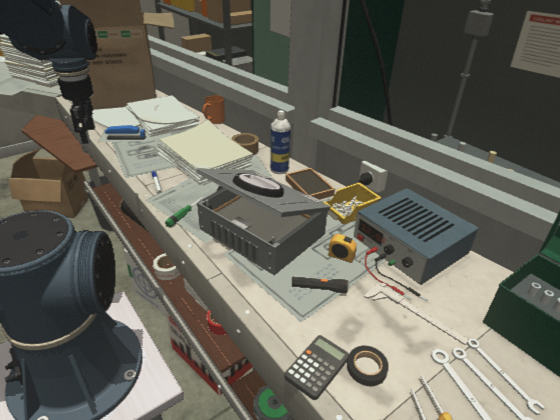

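The top view shows the housing turned to about 0.2 rad. The cover is half open with its hinges at the far edge (~(218,187) to (310,162)), and the slot is at ~(270,225). The torch and tape measure are to the right, with the screwdriver to the left. Next I'll fit the cover plane from depth.

```bash
cat > h.py <<'E'
from bench import manip
import cv2,numpy as np
def cloud(n,d):
    c=manip.get_calibration(n);K=c["camera_matrix"]
    v,u=np.mgrid[:d.shape[0],:d.shape[1]]
    P=np.stack([(u-K[0,2])/K[0,0]*d,(v-K[1,2])/K[1,1]*d,d],-1)
    return (P-c["t"])@c["R"]
def fit(P,m,it=300,tol=.003):
    Q=P[m];rng=np.random.default_rng(0);b=None
    for _ in range(it):
        s=Q[rng.choice(len(Q),3,False)];n=np.cross(s[1]-s[0],s[2]-s[0]);n/=np.linalg.norm(n)+1e-12
        i=abs((Q-s[0])@n)<tol
        if b is None or i.sum()>b.sum(): b=i
    c=Q[b].mean(0);n=np.linalg.svd(Q[b]-c,full_matrices=False)[2][2];n*=np.sign(n[2])
    return c,n,b.sum()
def analyse(n,p,d,tag):
    P=cloud(n,d);X,Y,Z=np.moveaxis(P,-1,0)
    m=(d>0)&(abs(X-.54)<.17)&(abs(Y-.14)<.18)&(Z>.085)&(Z<.3)
    c,nn,k=fit(P,m);print(tag,"plane",c.round(4),nn.round(4),k,"tilt",np.arccos(nn[2]).round(4),"yaw",np.arctan2(-nn[1],-nn[0]).round(3))
    on=m&(abs((P-c)@nn)<.003)
    Q=P[on];r=cv2.minAreaRect((Q[:,:2]*1000).astype(np.float32));print("rect xy mm",r, cv2.boxPoints(r).round(0).tolist())
    h=(P-c)@nn; up=m&(h>.010)&(h<.03); R=P[up]
    print("collar",up.sum(),R.mean(0).round(4),h[up].mean().round(4))
    return P,c,nn,on,up
E
python3 - <<'E'
from h import *
for n in("top","side"):
    z=np.load(f"{n}0.npz");P,c,nn,on,up=analyse(n,z["p"],z["d"],n)
    im=z["p"][:,:,::-1].copy(); im[on]=im[on]//2+np.array([0,100,0],np.uint8); im[up]=im[up]//2+np.array([0,0,100],np.uint8)
    cv2.imwrite(f"pics/{n}_seg.png",im if n=="side" else cv2.resize(im[140:300,170:390],None,fx=3.5,fy=3.5))
    cv2.imwrite(f"pics/{n}_zoom.png",cv2.resize(z["p"][140:300,170:390,::-1] ,None,fx=3.5,fy=3.5,interpolation=cv2.INTER_CUBIC))
E
```

```text
top plane [0.5524 0.1436 0.1521] [0.399  0.0915 0.9124] 9569 tilt 0.4218 yaw -2.916
rect xy mm ((555.6941528320312, 144.54917907714844), (213.31671142578125, 289.81744384765625), 13.120745658874512) [[419.0, 261.0], [485.0, -21.0], [692.0, 28.0], [627.0, 310.0]]
collar 2105 [0.5297 0.1385 0.1806] 0.0165
side plane [0.5427 0.1099 0.1589] [0.3938 0.0899 0.9148] 1700 tilt 0.4158 yaw -2.917
rect xy mm ((555.4209594726562, 143.40768432617188), (215.489990234375, 291.0474853515625), 12.77157211303711) [[418.0, 262.0], [483.0, -22.0], [693.0, 25.0], [628.0, 309.0]]
collar 563 [0.5251 0.1279 0.1821] 0.0159
```

View pics/top_seg.png

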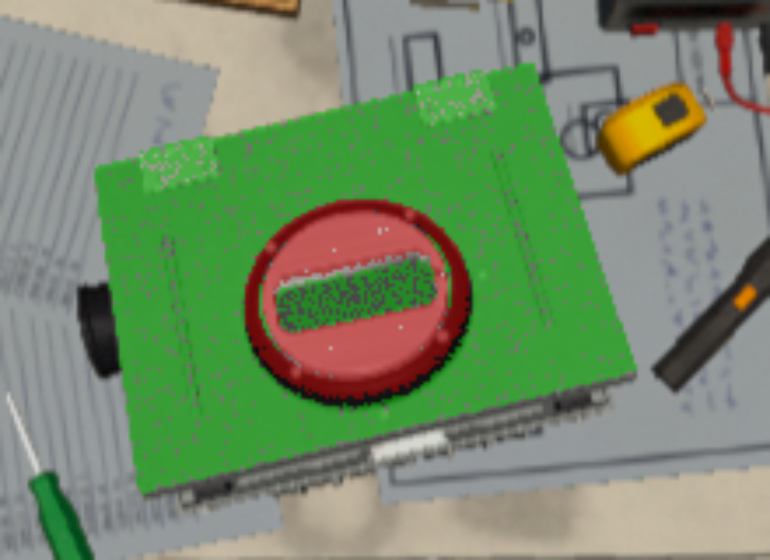

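View pics/top_zoom.png

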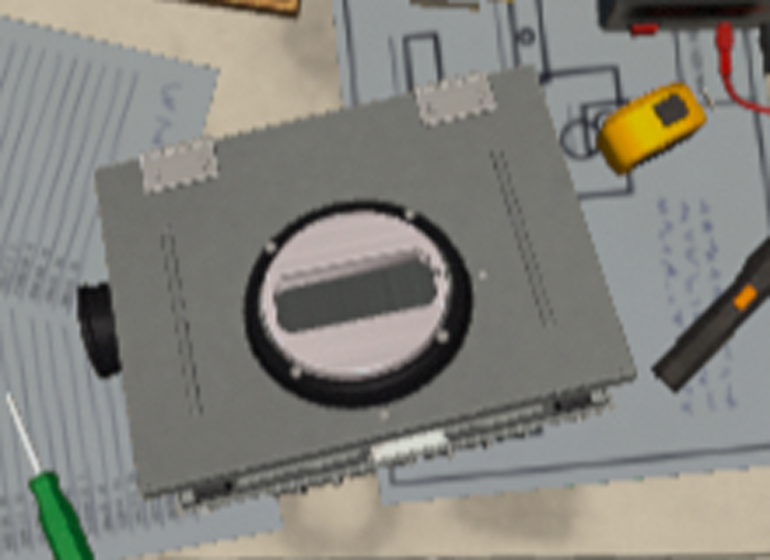

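```bash
cat >> h.py <<'E'
YAW=.226
ex=np.array([np.cos(YAW),np.sin(YAW),0]);ey=np.array([-np.sin(YAW),np.cos(YAW),0])
H=np.array([.6545,.167,.1])
def down(a):  # jaw axis at world angle a
    x=np.array([0,0,-1.]);y=np.array([np.cos(a),np.sin(a),0]);return np.stack([x,y,np.cross(x,y)],1)
E
python3 - <<'E'
from h import *
print(manip.current_tcp_rot().round(2))
for a in (YAW+np.pi/2,YAW-np.pi/2):
    for rel in (0,-np.pi/2):
        p=H-.14*ex; q=manip.inverse_kinematics(p+[0,0,.05],down(a+rel)); print(a,rel,None if q is None else np.round(q,2))
manip.set_gripper(0.0,effort=60)
R=down(YAW+np.pi/2); 
if manip.inverse_kinematics(H-.18*ex+.105*ey+[0,0,.1],R) is None: R=down(YAW-np.pi/2)
p=H-.18*ex+.105*ey
manip.move_ptp(p+[0,0,.16],R)
print(manip.current_ee_pos(),manip.current_qpos().round(2),manip.current_grip_width(),manip.current_force().round(1),manip.current_time())
E
```

```text
[[-0.    0.41  0.91]
 [-0.    0.91 -0.41]
 [-1.   -0.   -0.  ]]
1.7967963267948965 0 [ 0.17  0.38  1.73 -0.    1.03 -1.63]
1.7967963267948965 -1.5707963267948966 [ 0.17  0.38  1.73 -0.    1.03 -0.06]
-1.3447963267948966 0 [ 0.17  0.38  1.73 -0.    1.03  1.51]
-1.3447963267948966 -1.5707963267948966 None
[0.45523241 0.22949164 0.25982224] [ 0.38  0.21  1.67  0.    1.26 -1.42] 0.0037934991752208483 [-0.7  0.3  0.2] 3.1167
```

```bash
python3 - <<'E'
from h import *
p=H-.18*ex+.105*ey
for dz in (.10,.075,.05,.03,.02,.0145):
    manip.move_l(p+[0,0,dz],max_speed=.08); print(dz,manip.current_ee_pos().round(4),manip.current_force().round(1))
manip.dwell(.15);print(manip.current_force().round(1))
p_,d=manip.grab_frame("side");cv2.imwrite("pics/s1.png",p_[:,:,::-1]);print(manip.current_time())
E
```

```text
0.1 [0.4558 0.2291 0.2004] [ 0.3 -0.5  0.4]
0.075 [0.4556 0.229  0.1751] [-0.   0.9 -0.1]
0.05 [0.4556 0.229  0.1501] [ 0.4 -0.9  0.3]
0.03 [0.4555 0.229  0.13  ] [-0.2 -0.6 -0.2]
0.02 [0.4554 0.2289 0.1199] [0.  0.5 0.1]
0.0145 [0.4554 0.2289 0.1143] [-0.7  0.3 -0.5]
[-0.8  0.8 -0. ]
6.0583
```

View pics/s1.png

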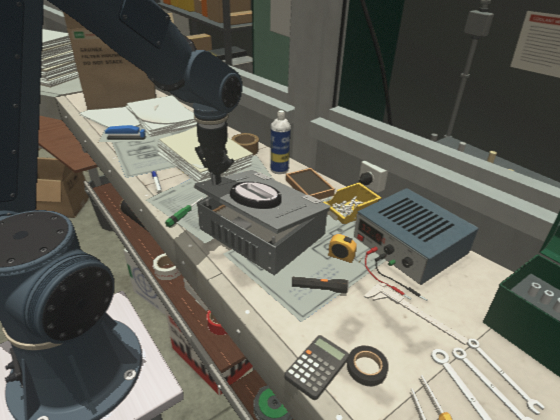

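The cover followed the fingertips down (fingertips at ~(218,180)), but it hasn't clearly reached its pins yet. I'll keep going until the force rises.

```bash
python3 - <<'E'
from h import *
p=H-.18*ex+.105*ey
for dz in (.0125,.0105,.0085,.0065):
    manip.move_l(p+[0,0,dz],max_speed=.05); manip.dwell(.1);f=manip.current_force();print(dz,manip.current_ee_pos().round(4),f.round(1))
    if f[2]>4: break
manip.dwell(.1)
manip.move_l(p+[0,0,.12])
manip.move_ptp(np.array([.40,.38,.30]),down(YAW+np.pi/2))
for n in("top","side"):
    a,d=manip.grab_frame(n);np.savez(f"{n}2.npz",p=a,d=d);analyse(n,a,d,n)
    cv2.imwrite(f"pics/{n}2.png",cv2.resize(a[140:300,170:390,::-1] ,None,fx=3.5,fy=3.5,interpolation=cv2.INTER_CUBIC))
    for k in ("slot","cover_front","cam"): print(k,[(np.round(q["at"],4),round(q["confidence"],2)) for q in manip.look_for(n,k)[:1]])
print(manip.current_time())
E
```

```text
0.0125 [0.4555 0.229  0.1125] [ 0.8 -0.4  0.5]
0.0105 [0.4555 0.229  0.1105] [-0.2  0.2  0.9]
0.0085 [0.4556 0.229  0.1085] [ 0.4 -0.2 -0.1]
0.0065 [0.4555 0.229  0.1065] [-0.7 -0.4  0.6]
top plane [0.5476 0.1434 0.1274] [0.1953 0.0445 0.9797] 9646 tilt 0.2017 yaw -2.917
rect xy mm ((548.2145385742188, 142.93849182128906), (228.91873168945312, 290.18402099609375), 12.97659969329834) [[404.0, 259.0], [469.0, -24.0], [692.0, 27.0], [627.0, 310.0]]
collar 2092 [0.518  0.1357 0.1511] 0.0171
slot [(array([0.5237, 0.1363, 0.144 ]), 0.98)]
cover_front [(array([0.5212, 0.1388, 0.1447]), 0.68)]
cam [(array([0.52  , 0.1387, 0.145 ]), 0.98)]
side plane [0.5432 0.1217 0.1292] [0.194  0.0436 0.98  ] 3083 tilt 0.2001 yaw -2.92
rect xy mm ((548.0961303710938, 142.31907653808594), (231.38580322265625, 292.5318908691406), 13.013577461242676) [[402.0, 259.0], [468.0, -26.0], [694.0, 26.0], [628.0, 311.0]]
collar 795 [0.5141 0.1275 0.1511] 0.0161
slot [(array([0.5307, 0.1373, 0.1458]), 0.91)]
cover_front [(array([0.5221, 0.106 , 0.1384]), 0.83)]
cam [(array([0.5317, 0.1392, 0.1442]), 0.74)]
9.6167
```

View pics/top2.png

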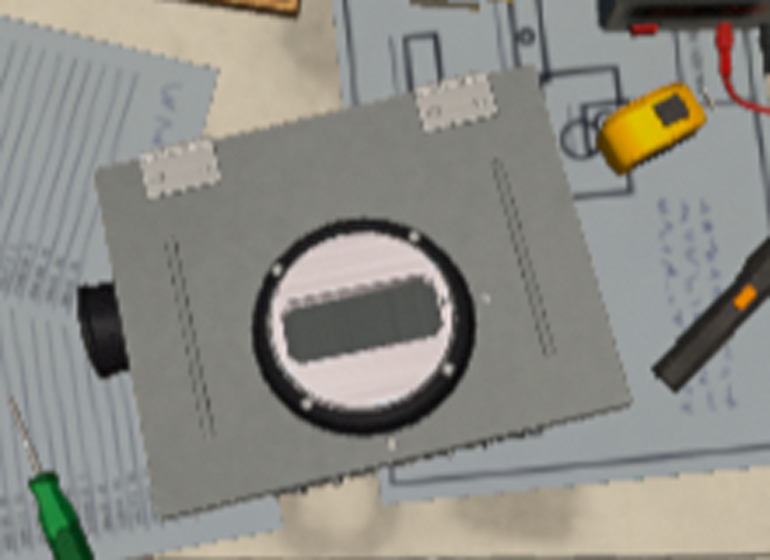

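```bash
python3 - <<'E'
import cv2
a=cv2.imread("pics/s1.png")[100:280,160:350];cv2.imwrite("pics/s1z.png",cv2.resize(a,None,fx=3.3,fy=3.3,interpolation=cv2.INTER_CUBIC))
E
```

```text
(no output)
```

View pics/s1z.png

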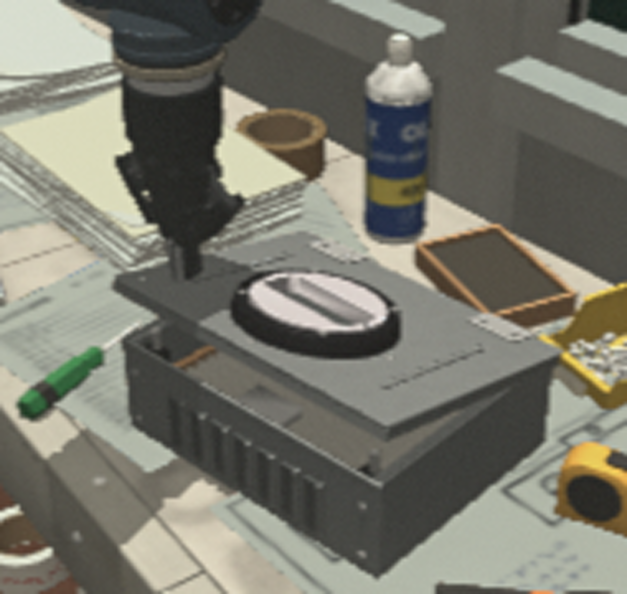

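View pics/side2.png

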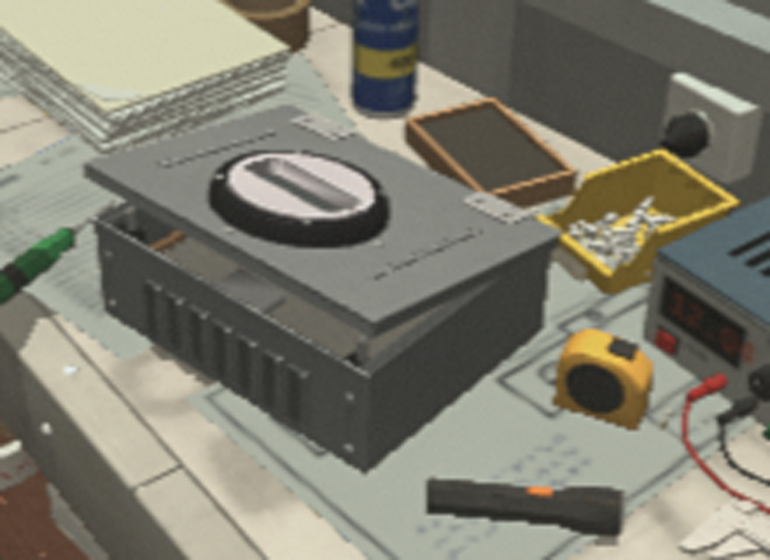

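The cover is down at 0.20, but the TCP readout (z=0.1065) is 35 mm below where the cover surface was at the contact point (0.1415). I won't push further until I know where the fingertips really are, so I'll check the camera.

```bash
python3 - <<'E'
from h import *
print(manip.current_ee_pos(),manip.current_qpos().round(3),manip.current_grip_width())
z=np.load("side2.npz");P=cloud("side",z["d"]);c=manip.get_calibration("side")
e=manip.current_ee_pos();q=c["camera_matrix"]@(c["R"]@e+c["t"]);u,v=(q[:2]/q[2]);print("tcp px",u,v)
m=(z["d"]>0)&(np.hypot(P[...,0]-e[0],P[...,1]-e[1])<.05)&(P[...,2]>.15)
Q=P[m];i=np.argsort(Q[:,2])[:12];print(Q[i].round(3))
im=z["p"][:,:,::-1].copy();cv2.circle(im,(int(u),int(v)),2,(0,0,255),-1)
u,v=int(u),int(v);a=im[max(0,v-90):v+50,max(0,u-90):u+90];cv2.imwrite("pics/tip.png",cv2.resize(a,None,fx=4,fy=4))
# also same for top camera occlusion
z=np.load("top2.npz");P=cloud("top",z["d"]);m=(z["d"]>0)&(np.hypot(P[...,0]-e[0],P[...,1]-e[1])<.08)&(P[...,2]>.15);print(m.sum())
E
```

```text
[0.40027977 0.37954171 0.29981959] [ 0.674  0.268  1.504 -0.     1.371 -1.122] -0.001964564768984422
tcp px 164.98804419913404 117.25462755903173
[[0.408 0.373 0.336]
 [0.399 0.371 0.337]
 [0.394 0.371 0.338]
 [0.41  0.376 0.338]
 [0.404 0.37  0.339]
 [0.395 0.368 0.339]
 [0.402 0.371 0.339]
 [0.411 0.372 0.339]
 [0.399 0.371 0.339]
 [0.391 0.377 0.339]
 [0.406 0.373 0.34 ]
 [0.391 0.371 0.341]]
11464
```

View pics/tip.png

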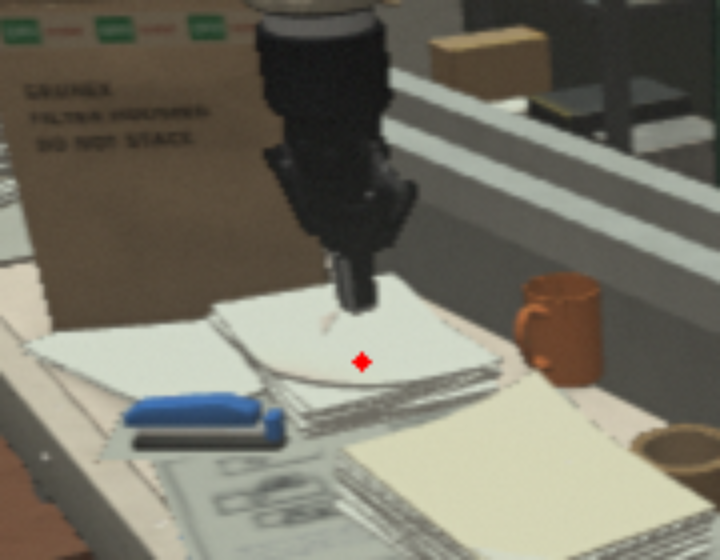

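The tips really are about 35–36 mm behind the reported TCP. The depth image shows tips at z≈0.336 against a TCP of 0.300, which agrees with the 35 mm contact discrepancy. In the picture the tips are at ~(355,308) and the TCP mark at (362,362). I'll correct for this offset and finish the push.

```bash
echo 'D=np.array([0,0,-.0355])  # true tip is 35.5 mm behind reported TCP' >> h.py; python3 - <<'E'
from h import *
p=H-.18*ex+.105*ey+D;R=down(YAW+np.pi/2)
manip.move_ptp(p+[0,0,.085],R)
manip.move_l(p+[0,0,.02],max_speed=.1)
for dz in (.016,.014,.012,.0105,.009):
    manip.move_l(p+[0,0,dz],max_speed=.05); manip.dwell(.1);f=manip.current_force();print(dz,(manip.current_ee_pos()-D).round(4),f.round(1))
    if f[2]>5: break
manip.dwell(.15)
manip.move_l(p+[0,0,.1])
manip.move_ptp(np.array([.42,.33,.25]),R)
for n in("top","side"):
    a,d=manip.grab_frame(n);np.savez(f"{n}3.npz",p=a,d=d);analyse(n,a,d,n)
    cv2.imwrite(f"pics/{n}3.png",cv2.resize(a[140:300,170:390,::-1] ,None,fx=3.5,fy=3.5,interpolation=cv2.INTER_CUBIC))
    for k in ("slot","cam"): print(k,[(np.round(q["at"],4),round(q["confidence"],2)) for q in manip.look_for(n,k)[:1]])
print(manip.current_time())
E
```

```text
0.016 [0.4557 0.229  0.1162] [-0.1  0.8 -0.5]
0.014 [0.4555 0.229  0.114 ] [ 0.5 -0.5  0.2]
0.012 [0.4557 0.229  0.112 ] [ 1.3 -0.5  0.6]
0.0105 [0.4556 0.229  0.1105] [ 0.8 -0.1  2.2]
0.009 [0.4555 0.229  0.109 ] [0.1 1.1 3.3]
top plane [0.5474 0.1433 0.1109] [0.0448 0.0095 0.9989] 9895 tilt 0.0458 yaw -2.932
rect xy mm ((545.8799438476562, 142.3055877685547), (233.1744842529297, 289.80059814453125), 13.016273498535156) [[400.0, 257.0], [465.0, -25.0], [692.0, 27.0], [627.0, 310.0]]
collar 2001 [0.5138 0.1349 0.1296] 0.0171
slot [(array([0.5204, 0.1368, 0.1304]), 0.61)]
cam [(array([0.5188, 0.14  , 0.1277]), 0.88)]
side plane [0.5428 0.1235 0.1109] [0.0458 0.0092 0.9989] 3849 tilt 0.0467 yaw -2.943
rect xy mm ((544.5936889648438, 140.46279907226562), (235.0354766845703, 291.3258972167969), 12.67326831817627) [[398.0, 257.0], [462.0, -27.0], [691.0, 24.0], [627.0, 308.0]]
collar 929 [0.5102 0.1267 0.1288] 0.0164
slot [(array([0.5213, 0.1339, 0.1295]), 0.81)]
cam [(array([0.5258, 0.1356, 0.1282]), 0.75)]
14.8667
```

View pics/top3.png

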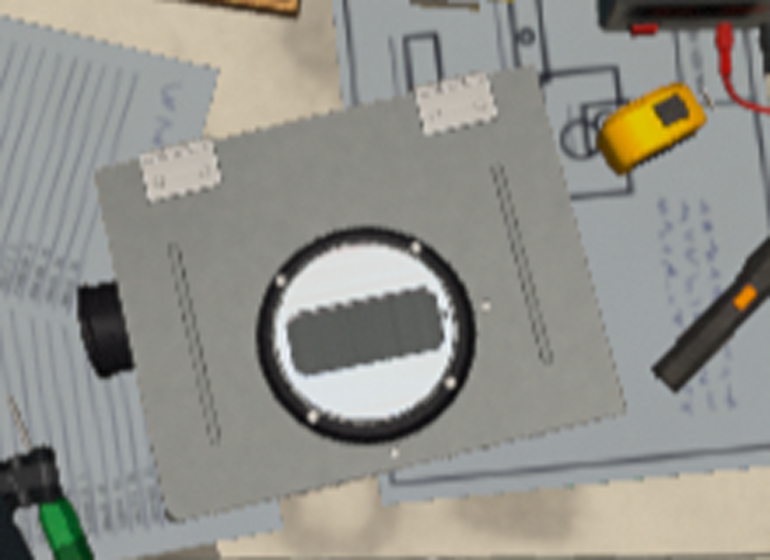

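Step 1's condition is met: the cover is at ~0.046–0.05 and the slot is still along the hinge line (slot centre ~(366,332) in the zoom). I'll fix the axis from the plate's outline.

```bash
python3 - <<'E'
from h import *
z=np.load("top3.npz");p=z["p"];c=manip.get_calibration("top");K=c["camera_matrix"]
def bp(u,v,h):
    r=c["R"].T@np.array([(u-K[0,2])/K[0,0],(v-K[1,2])/K[1,1],1]);o=-c["R"].T@c["t"];return o+r*(h-o[2])/r[2]
g=p.min(2);m=np.zeros_like(g);m[195:275,235:315]=(g[195:275,235:315]>150)*255
n,l,s,ce=cv2.connectedComponentsWithStats(m);print(s[:4])
k=1+np.argmax(s[1:,4]);hull=cv2.convexHull(np.argwhere(l==k)[:,::-1].astype(np.int32));e=cv2.fitEllipse(hull);print("plate",e,bp(*e[0],.130).round(4))
# collar dark
m2=np.zeros_like(g);s_=p.max(2)[180:290,220:330];m2[180:290,220:330]=(s_<45)*255
n,l,s,ce=cv2.connectedComponentsWithStats(m2);k=1+np.argmax(s[1:,4]);hull=cv2.convexHull(np.argwhere(l==k)[:,::-1].astype(np.int32));e2=cv2.fitEllipse(hull);print("collar",e2,bp(*e2[0],.128).round(4))
# slot from depth: below plate
P=cloud("top",z["d"]);a=bp(*e[0],.13)
nn=np.array([.0453,.0095,.9989]);h=(P-np.array([.5474,.1433,.1109]))@nn
f=(np.hypot(P[...,0]-a[0],P[...,1]-a[1])<.05)&(h<.010)&(z["d"]>0)
Q=P[f];r=cv2.minAreaRect((Q[:,:2]*1000).astype(np.float32));print("slot floor",r,Q.mean(0).round(4),h[f].mean())
print("expected from H",(H-.14*np.cos(.05)*ex+.023*.05*ex).round(4))
E
```

```text
[[     0      0    560    420 233808]
 [   249    210     51     50   1249]
 [   288    210      2      2      4]
 [   249    219      2      2      4]]
plate ((273.74688720703125, 234.50323486328125), (50.39907455444336, 51.065696716308594), 45.61254119873047) [0.5143 0.1354 0.13  ]
collar ((274.2904357910156, 235.65199279785156), (60.354339599609375, 61.632118225097656), 69.76132202148438) [0.512  0.1343 0.128 ]
slot floor ((516.3287963867188, 135.53912353515625), (39.28105545043945, 94.22349548339844), 10.697107315063477) [0.5164 0.1357 0.1154] 0.003014424920945097
expected from H [0.5194 0.1359 0.1   ]
```

```bash
cat >> h.py <<'E'
A=np.array([.5145,.1353,0])
def pose(phi,z,off,r=.025):
    a=YAW-np.pi/2-phi;u=np.array([np.cos(a),np.sin(a),0]);t=np.array([np.sin(a),-np.cos(a),0])
    return A+r*u+off*t+[0,0,z]+D, down(YAW+np.pi/2-phi)
E
python3 - <<'E'
from h import *
p,R=pose(0,.17,0);manip.move_ptp(p,R)
p,R=pose(0,.125,0);manip.move_l(p,max_speed=.1)
for z in (.116,.113,.111,.1095,.108,.107,.106,.105,.104):
    p,R=pose(0,z,0);manip.move_l(p,max_speed=.05);manip.dwell(.08);f=manip.current_force();print(z,(manip.current_ee_pos()-D).round(4),f.round(1))
    if f[2]>20:break
a,d=manip.grab_frame("side");cv2.imwrite("pics/s4.png",cv2.resize(a[60:280,130:350,::-1],None,fx=2.7,fy=2.7,interpolation=cv2.INTER_CUBIC));np.savez("s4.npz",d=d,p=a)
print(manip.current_time())
E
```

```text
0.116 [0.5202 0.1109 0.1161] [ 0.  -0.6 -0. ]
0.113 [0.5203 0.111  0.1131] [0.5 0.4 1.1]
0.111 [0.5202 0.1109 0.1111] [-0.8  0.   3.9]
0.1095 [0.5201 0.1109 0.1096] [ 0.  -0.8  5.4]
0.108 [0.5201 0.1109 0.1081] [-0.3 -1.2  5.2]
0.107 [0.5201 0.1109 0.1071] [-0.2 -1.1  6.2]
0.106 [0.5202 0.1109 0.1065] [-1.8 -0.9  9.5]
0.105 [0.5207 0.111  0.1063] [-3.9 -1.3 17.9]
0.104 [0.5213 0.1111 0.1061] [-5.2 -1.  26.2]
19.6417
```

View pics/s4.png

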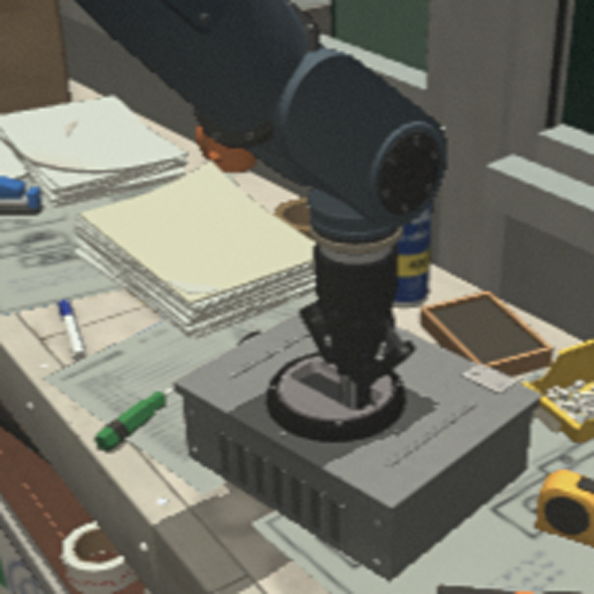

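The cover is pressed flush: the force climbs steeply at tip z≈0.106, and the picture shows the tips in the slot at ~(350,405) with the cover level on the box. Now the turn.

```bash
python3 - <<'E'
from h import *
z=.1045
p,R=pose(0,z,.006);manip.move_l(p,max_speed=.05)
for phi in np.append(np.arange(.12,1.6,.145),[1.6]):
    p,R=pose(phi,z,.009);manip.move_l(p,R,max_speed=.05)
    f=manip.current_force();e=manip.current_ee_pos()-D;v=e-A
    print(round(phi,2),e.round(4),f.round(1),"err mm",((e-(p-D))*1e3).round(1))
    if f[2]<11: z-=.0007
    if f[2]>32: z+=.0007
    if np.hypot(f[0],f[1])>45: print("STOP");break
a,d=manip.grab_frame("side");cv2.imwrite("pics/s5.png",cv2.resize(a[60:280,130:350,::-1],None,fx=2.7,fy=2.7,interpolation=cv2.INTER_CUBIC))
print(manip.current_time())
E
```

```text
0.12 [0.51   0.1099 0.1062] [ 0.6  0.5 18.7] err mm [1.9 0.4 1.7]
0.26 [0.5063 0.1109 0.1062] [ 0.3  0.4 19.4] err mm [1.8 0.3 1.7]
0.41 [0.5028 0.1125 0.1063] [-0.3 -1.  20.1] err mm [1.7 0.2 1.8]
0.56 [0.4995 0.1146 0.1062] [-1.3 -2.5 19.5] err mm [1.6 0.1 1.7]
0.7 [0.4965 0.1172 0.1062] [-1.9 -2.1 21.1] err mm [1.5 0.1 1.7]
0.85 [0.494  0.1202 0.1062] [-2.7 -2.2 20.7] err mm [1.3 0.1 1.7]
0.99 [0.492  0.1236 0.1062] [-3.2 -1.8 21.5] err mm [1.3 0.1 1.7]
1.14 [0.4904 0.1272 0.1061] [-2.4 -1.4 21. ] err mm [1.2 0.2 1.6]
1.28 [0.4895 0.131  0.1062] [-2.9 -1.4 22.6] err mm [1.2 0.2 1.7]
1.43 [0.4894 0.1344 0.1062] [-2.3 -4.9 21.9] err mm [ 1.4 -0.2  1.7]
1.57 [0.4896 0.1381 0.1061] [-1.7 -6.6 21.9] err mm [ 1.5 -0.4  1.6]
1.6 [0.4896 0.1386 0.1062] [-2.5 -8.9 21.6] err mm [ 1.4 -0.6  1.7]
23.4
```

View pics/s5.png

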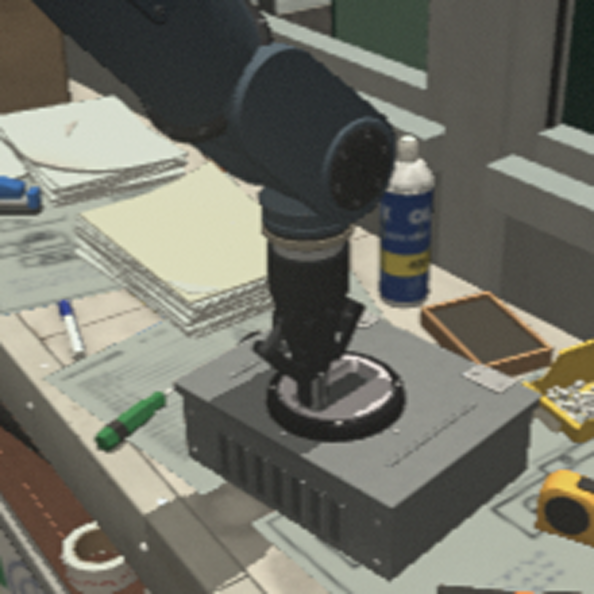

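The slot (~(350,385)) is almost front to back. Side force is rising but doesn't clearly show the stop yet, so I'll push the wall further along until the stop is felt.

```bash
python3 - <<'E'
from h import *
for off in np.arange(.0105,.022,.0015):
    p,R=pose(1.6,.1045,off);manip.move_l(p,R,max_speed=.05);manip.dwell(.05)
    f=manip.current_force();e=manip.current_ee_pos()-D
    print(round(off,4),e.round(4),f.round(1),"err mm",((e-(p-D))*1e3).round(1))
    if np.hypot(f[0],f[1])>28: break
manip.dwell(.25)
# unload side, lift straight out
e=manip.current_ee_pos()
manip.move_l(pose(1.6,.1055,.006)[0],max_speed=.05);print(manip.current_force().round(1))
manip.move_l(pose(1.6,.20,.004)[0],max_speed=.1)
manip.move_ptp(np.array([.42,.33,.25]),down(YAW+np.pi/2))
for n in("top","side"):
    a,d=manip.grab_frame(n);np.savez(f"{n}6.npz",p=a,d=d);P,c,nn,on,up=analyse(n,a,d,n)
    cv2.imwrite(f"pics/{n}6.png",cv2.resize(a[140:300,170:390,::-1] ,None,fx=3.5,fy=3.5,interpolation=cv2.INTER_CUBIC))
    if n=="top":
        h=(P-c)@nn;f=(np.hypot(P[...,0]-A[0],P[...,1]-A[1])<.05)&(h<.010)&(d>0)
        r=cv2.minAreaRect((P[f][:,:2]*1000).astype(np.float32));print("slot",r)
    for k in("torch","tape_measure","stubby"):print(k,[np.round(q["at"],3) for q in manip.look_for(n,k)[:1]])
print(manip.current_time())
E
```

```text
0.0105 [0.4896 0.1392 0.1062] [ -0.3 -15.3  21.2] err mm [ 1.7 -1.5  1.7]
0.012 [0.4896 0.1395 0.1061] [  1.7 -24.8  21.6] err mm [ 1.9 -2.7  1.6]
0.0135 [0.4896 0.1398 0.1061] [  3.1 -34.7  21.5] err mm [ 2.2 -3.9  1.6]
[-0.3 -4.4 12.5]
top plane [0.5483 0.1434 0.1065] [0.0072 0.002  1.    ] 9850 tilt 0.0075 yaw -2.866
rect xy mm ((545.7297973632812, 142.23182678222656), (233.52362060546875, 289.95391845703125), 13.032002449035645) [[399.0, 257.0], [465.0, -25.0], [692.0, 27.0], [627.0, 310.0]]
collar 1955 [0.514  0.1347 0.1236] 0.0168
slot ((515.3287963867188, 135.26724243164062), (93.7947769165039, 40.00301742553711), 16.13642120361328)
torch [array([ 0.542, -0.115,  0.025])]
tape_measure [array([ 0.661, -0.05 ,  0.062])]
stubby [array([0.382, 0.335, 0.02 ])]
side plane [0.5428 0.1236 0.1061] [ 3.8e-03 -5.0e-04  1.0e+00] 4064 tilt 0.0038 yaw 3.007
rect xy mm ((544.3290405273438, 140.72372436523438), (233.64292907714844, 291.2012023925781), 12.949421882629395) [[398.0, 256.0], [463.0, -27.0], [691.0, 25.0], [626.0, 309.0]]
collar 957 [0.5097 0.1264 0.1226] 0.0164
torch [array([ 0.539, -0.121,  0.022])]
tape_measure [array([ 0.651, -0.072,  0.044])]
stubby [array([0.381, 0.33 , 0.018])]
27.4417
```

View pics/top6.png

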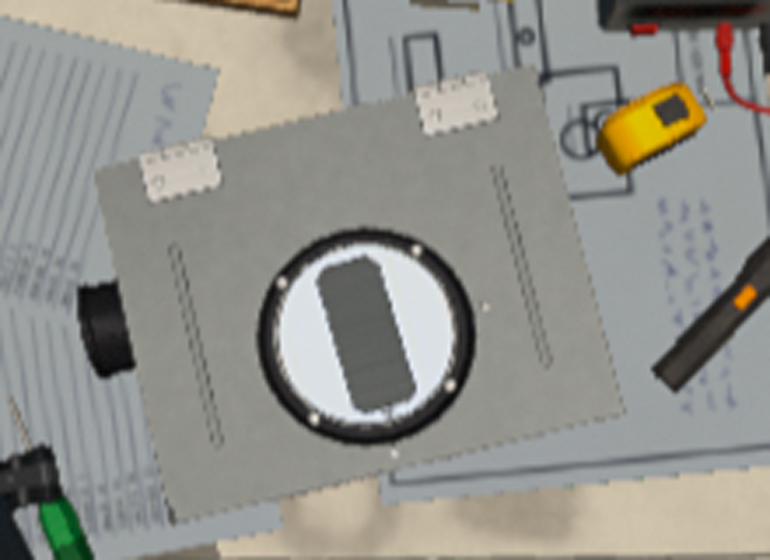

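```bash
python3 - <<'E'
from h import *
for t in("3","6"):
    z=np.load(f"top{t}.npz");P=cloud("top",z["d"]);g=z["p"].min(2)
    f=(np.hypot(P[...,0]-A[0]-.001,P[...,1]-A[1])<.0485)&(g<150)
    n,l,s,_=cv2.connectedComponentsWithStats(f.astype(np.uint8));k=1+np.argmax(s[1:,4]);Q=P[l==k][:,:2];Q=Q-Q.mean(0)
    w,V=np.linalg.eigh(Q.T@Q);v=V[:,1];print(t,s[k],np.degrees(np.arctan2(v[1],v[0]))%180)
z=np.load("top6.npz")
E
```

```text
3 [252 222  45  25 768] 101.09841928771672
6 [260 213  29  45 790] 15.848459537366125
```

The cover stays flush by itself. The slot reads 15.8°, against 13° for front to back, so cam is about 1.49–1.52. The loaded retreat probably dragged the plate back slightly, because the stop was felt at 35 N. There's time for a second nudge to the stop without touching the slot floor, for more margin.

```bash
python3 - <<'E'
from h import *
ph=1.571;z=.112
p,R=pose(ph,.16,.002);manip.move_ptp(p,R)
manip.move_l(pose(ph,z,.002)[0],max_speed=.1);print(manip.current_force().round(1))
for off in (.007,.009,.0105,.012,.0135,.015):
    p,R=pose(ph,z,off);manip.move_l(p,max_speed=.05);f=manip.current_force();print(off,(manip.current_ee_pos()-D).round(4),f.round(1))
    if np.hypot(f[0],f[1])>25:break
manip.dwell(.1)
manip.move_l(pose(ph,z,.003)[0],max_speed=.06);print(manip.current_force().round(1))
manip.move_l(pose(ph,.20,.003)[0],max_speed=.12)
manip.move_ptp(np.array([.42,.33,.25]),down(YAW+np.pi/2))
a,d=manip.grab_frame("top");np.savez("top7.npz",p=a,d=d);P,*_=analyse("top",a,d,"top")
g=a.min(2);f=(np.hypot(P[...,0]-A[0]-.001,P[...,1]-A[1])<.0485)&(g<150)
n,l,s,_=cv2.connectedComponentsWithStats(f.astype(np.uint8));k=1+np.argmax(s[1:,4]);Q=P[l==k][:,:2];Q=Q-Q.mean(0)
w,V=np.linalg.eigh(Q.T@Q);v=V[:,1];print(np.degrees(np.arctan2(v[1],v[0]))%180)
cv2.imwrite("pics/top7.png",cv2.resize(a[140:300,170:390,::-1] ,None,fx=3.5,fy=3.5))
print(manip.current_time())
E
```

```text
[ 0.3  0.3 -0.1]
0.007 [0.4888 0.1369 0.1125] [ 0.1 -0.1 -0.3]
0.009 [0.4889 0.1384 0.1124] [ 3.7 -2.9  0.7]
0.0105 [0.4891 0.1391 0.1125] [ 6.1 -8.8 -1. ]
0.012 [0.4891 0.1394 0.1125] [  7.9 -19.1  -0.7]
0.0135 [0.4891 0.1397 0.1125] [ 10.9 -28.4  -1.2]
[ 0.5  0.7 -0.7]
top plane [0.5475 0.145  0.1066] [0.0059 0.0025 1.    ] 9842 tilt 0.0064 yaw -2.744
rect xy mm ((545.6420288085938, 142.26544189453125), (233.55380249023438, 289.9668884277344), 12.964553833007812) [[399.0, 257.0], [464.0, -25.0], [692.0, 27.0], [627.0, 310.0]]
collar 1953 [0.5139 0.1348 0.1236] 0.0168
13.071956782689256
32.8333
```

View pics/top7.png

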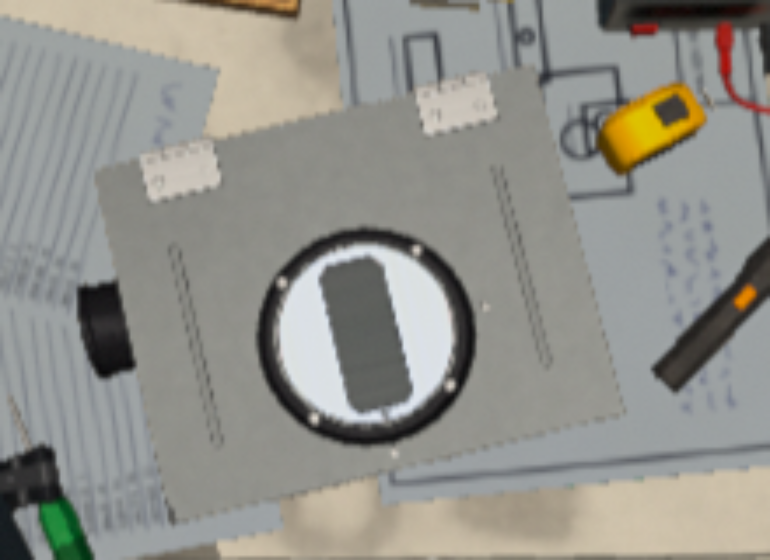

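The slot ((322,270) to (410,400) in the zoom) now lies at 13.1°, exactly front to back. The cover is flush and the robot is clear of everything, so I'm handing in.

```bash
python3 -c "
from bench import manip
manip.sign_off()"
```

```text
the job is handed in; nothing more can be done
```

The cover is down and locked flush, with the fastener turned clockwise to its stop. I handed the job in about 33 s into the 42 s limit, and it reported no verdict.

- **What I did:** I pushed the cover onto its pins with shut fingertips beside the collar. I then pressed it flush from inside the slot at about 20 N and turned the fastener clockwise. A second light nudge took it fully to the stop.
- **Last checks:** With the arm clear, the cover plane tilts about 0.006 rad (limit 0.014). The slot lies at 13.1°, matching the housing's 13.0°, so the fastener is at about 1.57 rad. The networks placed the torch, tape measure and screwdriver within about 6 mm of their first readings. That was checked before the second nudge, but the torch and tape measure looked unmoved in the last picture. The screwdriver was partly hidden there, as the arm was parked over it.
- **What disagreed:**
  - The true fingertips sit about 35 mm behind the reported TCP. Because of this the first push left the cover at 0.20 rad. I confirmed the offset from depth and contact, then corrected for it.
  - After the first turn the slot read 15.8°, about 0.05 rad short of the stop, probably dragged back as the tips withdrew. The second nudge fixed it.

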